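Lock the ice crusher's bayonet lid

ROBOT

A 7-joint arm with a two-finger parallel gripper is mounted at the origin on a cart in front of the work surface, level with it; the furniture and walls round the work are solid. World frame = base frame: x ahead of the robot, y to its left, z up, the work surface at z = 0. Lengths are in m, angles in rad, forces in N, time in s.
With the tool pointing down it reaches from about 0.35 to 0.9 m from the base axis. Payload 7.2 kg.
Tool frame: the origin (TCP) lies where the fingers leave the gripper's body, on its centre line; the fingertips stand 73 mm ahead of it and the grasp point (between the pads) lies 54 mm ahead of it; z points along the fingers, y is the direction in which the jaws open and shut (so a half turn about z gives the same grasp; the last joint's range is limited). The gripper opens to 85 mm and grips with 20 to 120 N. Pads are 22 mm wide; open, the fingers measure 114 mm over their backs; the gripper's body (76 mm by 85 mm) begins 54 mm behind the grasp point. The pads swing forward as they close: fully open they stand 13 mm farther back than shut.
Start: joints at [1.142, 0.411, -0.013, 1.596, 0.006, 1.134, -0.082], TCP at [0.221, -0.585, 0.304] pointing down, gripper open.
Joint ranges: [-2.95, 2.95], [-0.29, 1.99], [-1.47, 1.44], [0.14, 2.54], [-1.03, 4.17], [0.13, 1.85], [-2.86, 2.86]. Speed limits (rad/s): [2.39, 2.39, 3.01, 3.01, 3.14, 3.14, 3.14].

INTERFACE

Orientations are given as a rotation vector (axis times angle).
In Python, from rig import r, vision, nets gives the robot as it stands.
- The arm moves only by the tool apply_moves, never from a script. Its argument "commands" is a list of rows, each an object of numbers: "tx", "ty", "tz": the shift along the tool's x, y, z in units of 0.5 m (1.0 is 0.5 m); "ax", "ay", "az": the turn, a rotation vector about the tool's x, y, z in units of 0.08 rad (1.0 is 0.08 rad); "fingers": the opening, from -1 (shut) to 1 (fully open). In form: [{"tx": .., "ty": .., "tz": .., "ax": .., "ay": .., "az": .., "fingers": ..}, ...]. A call has 1 to 10 rows; each row shifts and turns the pose as measured when the row begins, along the tool's axes as they then stand; what a row does not reach is not made up. A row lasts 1/12 s, in which the tool goes at most 41.7 mm and 7.16 degrees, less where a joint would pass 70% of its speed; a pose out of reach is approached as far as the arm can. A call with a number of a shift or a turn outside -1 to 1 is refused whole. A call with a gripper value outside its range is refused whole. The fingers move at their own pace and stop on an object; "grip_force" is the grip in N (left out, the last holds). Time passes only in rows, so rows that do not move let the fingers close. It gives the time, the measured TCP pose, the force and the opening at its end, in the units of the state.
- r.state(): the state, without advancing time (a new reading comes with each control period).
- vision.get_image(name): name is "scene" or "top" or "wrist"; returns (picture, depth): 480x640x3 uint8, blue, green, red; 480x640 float32, m along the optical axis (not along the pixel's ray), 0 where there is no reading.
- vision.get_calibration(name): a dict with "fovy" (degrees; the focal length in pixels is half the picture's height over the tangent of half this angle, whatever the lens; pixels are square), "cx", "cy" (the principal point, pixels), "k1" (the pictures are not rectified: a ray, as slopes to the right and down, at radius r is drawn at 1 + k1 r^2 times it, then the intrinsics apply), "extrinsics" (4x4, takes a point from world to camera coordinates). Camera axes: x right, y up, looking along -z (the intrinsics and any distortion apply to the point x, -y, -z); pixel columns grow to the right and rows downward; lengths in m; the calibration is good to about 2 mm. A picture is of the moment at which its call begins: read the wrist's pose just before it. get_calibration takes no time and is no camera call; for the wrist camera it gives the pose at the moment of the call.
- r.sign_off(): hands the job in, once; it reports no verdict.
Trained networks look in the newest picture that a camera, given by its name, has taken for a name from the list of things; names that differ only in an ending like _2 or _b are one class to them, and where a whole thing is asked for, a point or a joint stands for the part that bears it (a point fixed in the world has none). Each returns a list of dicts, best first, with "p" (0 to 1); they miss things now and then, are a little off and sometimes report something else, mostly with a low value. They report only what shows in the picture. A call takes as long as a camera call.
- nets.cut_out(camera, target): "region" (480x640 bool, what is visible of it) and "xy" ([column, row] in pixels, amid what is visible of it).
- nets.landmark_of(camera, target): "xy" ([column, row] in pixels: a listed point, or the origin of a listed thing).
The state is a dict: "time": time; "joint_positions": joint angles; "joint_velocities": joint speeds; "joint_torque": joint torques, N m; "tool_pos": TCP position; "eef_rot": TCP orientation; "ft_force": force on the tool from outside, world axes, zero at the start; "torque": the same for the moment, N m; "finger_gap": opening from 0.0 (shut) to 1.0 (fully open).
Only numpy, scipy, OpenCV 4.12 (cv2) and the standard library are available. Lean on these libraries where they do the work, as an engineer would, in place of code of your own. Each camera call takes 0.05 s, during which the arm holds its last target.

TASK

Close the ice crusher: take its own lid, the one with the bar grip, fit the lid's two lugs down through the two slots in the crusher's mouth, press it down against the spring and give it a quarter turn clockwise (seen from above) so that it stays locked down, then let go. Leave the lid with the round knob where it lies.

Things in the scene. Friction and masses are not known exactly. Their poses are not given: they have to be found in the camera images.
- lid: Crusher's lid: steel, loose, 0.14-0.28 kg, lying upright. Origin: centre of its underside, z up. Plug 70 mm across, 18 high; at its foot 2 lugs along +x and -x, 16 wide, 6 thick, reaching 52 mm from the axis (hidden); cover 132 across, 18-26 mm up; over the middle an upright bar grip, 72 long (x), 18 wide (y), 26-62 mm up, in line with the lugs, as are 2 small dark ticks. Half-turn symmetric.
- crusher: Ice crusher: open steel drum fixed upright on the worktop, 145 mm across, rim 120 mm high, black foot, black outlet and switch on its -x side. Origin: centre of its underside, z up. The mouth is a flat steel flange 8 mm thick round a hole 80 mm across, with two slots running out from the hole along the crusher's +x and -x, at least 40 mm wide, to 60 mm from the axis.
- mouth (a point): Centre of the crusher's mouth, level with the rim; axes as the crusher's. On a black ring on a spring (600 N/m) inside, an unlocked lid rests with its underside 6-8 mm below this point, lugs in the slots. 14 to 18 mm below (about 9 N; cover on rim at 18) the lugs are under the flange and it can turn clockwise to stops 15 deg past the quarter; locked and released it rises to 14 mm below.
- knob_lid: Another plain steel lid, a bystander, loose: a flat disc 104 mm across without lugs, with a round knob 28 mm across on top, 37 mm high in all. Origin: centre of its underside. Leave it. (A wall shelf overhangs the back of the worktop, from x = 0.62 m on, 0.44 m up: keep the arm's wrist clear of it in swings.)

How it is judged:
On the way:
1. the lid sits in the crusher's mouth with its lugs in the slots (horizontal distance between lid and crusher below 0.014 m and z of lid in the frame of mouth below -0.002 m and angle between the x axis of lid and the x axis of crusher, either way round below 0.4 rad), for 0.05 s.
At the end, for the whole second after the job is handed in: Lid locked in the crusher's mouth: within 14 mm of its axis, underside 10 to 25 mm below the mouth point (rim level), level within 7 degrees, bar across the slot line within 23 degrees, at rest and released; the knobbed lid within 40 mm of where it lay (horizontal distance between lid and crusher below 0.014 m and z of lid in the frame of mouth between -0.025 and -0.01 m and angle between the x axis of lid and the y axis of crusher, either way round below 0.4 rad and angle between lid's own z axis and vertical below 0.12 rad and linear speed of lid below 0.03 m/s and distance of knob_lid from where it was at the start of the episode below 0.04 m); the robot touches nothing.
It fails at once if the round-knobbed lid is carried off or pushed away (distance of knob_lid from where it was at the start of the episode above 0.06 m).
It also fails if it takes over 48 s, if anything falls off the work surface, if the arm or the gripper's body presses on something with over 40 N, if the wrist force passes 120 N, or if a joint passes its speed limit or range.

## Working session

There is one attempt and no reset: what is moved stays moved. The work goes in short steps, Python scripts to look and compute and a tool call to move; the robot and the scene stay as the last step left them, time stands still between calls to the robot, and variables do not carry over. Pictures are saved under pics/ and viewed, and the job is handed in when it is done.

Besides the shell and the picture viewer there is one more tool, called after "Request:" as name(argument=value, ...) on one line, values as JSON. apply_moves: Moves the arm, as the interface text tells. Shifts and turns lie within -1 to 1; 1 stands for 0.5 m of shift or 0.08 rad of turn. Its arguments: {"type":"object","properties":{"commands":{"type":"array","items":{"type":"object","properties":{"tx":{"type":"number"},"ty":{"type":"number"},"tz":{"type":"number"},"ax":{"type":"number"},"ay":{"type":"number"},"az":{"type":"number"},"fingers":{"type":"number"}}}},"grip_force":{"type":"number"}},"required":["commands"]}

```bash
ls; mkdir -p pics; cat > h.py <<'E'
import numpy as np, cv2
from rig import r, vision, nets
from scipy.spatial.transform import Rotation as R
def intr(c):
    f=240/np.tan(np.radians(c["fovy"])/2); return f,c["cx"],c["cy"],c["k1"],np.array(c["extrinsics"])
def cloud(name,d,c):
    f,cx,cy,k1,E=intr(c)
    v,u=np.mgrid[0:480,0:640].astype(float)
    K=np.array([[f,0,cx],[0,f,cy],[0,0,1]])
    p=cv2.undistortPoints(np.stack([u.ravel(),v.ravel()],1)[:,None],K,np.array([k1,0,0,0,0.])).reshape(480,640,2)
    P=np.stack([p[...,0]*d,-p[...,1]*d,-d],-1)
    return (P-E[:3,3])@E[:3,:3]
def proj(pts,c):
    f,cx,cy,k1,E=intr(c)
    q=np.atleast_2d(pts)@E[:3,:3].T+E[:3,3]
    a=q[:,0]/-q[:,2];b=-q[:,1]/-q[:,2];s=1+k1*(a*a+b*b)
    return np.stack([f*a*s+cx,f*b*s+cy],1)
def ray_at_z(xy,z,c):
    f,cx,cy,k1,E=intr(c)
    K=np.array([[f,0,cx],[0,f,cy],[0,0,1]])
    p=cv2.undistortPoints(np.array([[xy]],float),K,np.array([k1,0,0,0,0.])).ravel()
    d=E[:3,:3].T@np.array([p[0],-p[1],-1]); o=-E[:3,:3].T@E[:3,3]
    return o+d*(z-o[2])/d[2]
def st():
    s=r.state(); print('t',round(s['time'],2),'tcp',np.round(s['tool_pos'],4),'rot',np.round(s['eef_rot'],3),'F',np.round(s['ft_force'],1),'gap',round(float(s['finger_gap']),3),'q',np.round(s['joint_positions'],3)); return s
E
python3 - <<'E'
from h import *
st()
for n in ["top","scene"]:
    im,d=vision.get_image(n); cv2.imwrite(f'pics/{n}0.png',im); np.savez(f'{n}0.npz',im=im,d=d)
    c=vision.get_calibration(n); P=cloud(n,d,c)
    for t in ["lid","crusher","knob_lid"]:
        for o in nets.cut_out(n,t)[:2]:
            m=o['region']&(d>0); print(n,t,round(o['p'],2),np.round(o['xy']),m.sum(),np.round(np.median(P[m],0),3),np.round(np.percentile(P[m],[2,98],axis=0),3).tolist())
    for t in ["lid","mouth","knob_lid"]:
        print(n,t,[(round(o['p'],2),np.round(o['xy'],1).tolist()) for o in nets.landmark_of(n,t)[:2]])
st()
E
```

```text
pics
t 0.0 tcp [ 0.2205 -0.5844  0.303 ] rot [-3.089e+00 -5.630e-01  1.000e-03] F [-0.3  0.6  0.9] gap 1.0 q [ 1.142  0.412 -0.013  1.597  0.006  1.134 -0.082]
top lid 0.64 [206. 276.] 2239 [0.37  0.256 0.026] [[0.314, 0.202, 0.021], [0.43, 0.319, 0.062]]
top knob_lid 0.63 [419. 263.] 1243 [ 0.402 -0.258  0.011] [[0.359, -0.305, 0.003], [0.449, -0.216, 0.036]]
top lid [(0.8, [209.2, 277.1])]
top mouth [(0.67, [329.8, 230.8])]
top knob_lid [(0.89, [421.0, 260.2])]
scene lid 0.71 [284. 342.] 2689 [0.363 0.27  0.025] [[0.31, 0.201, 0.001], [0.431, 0.323, 0.062]]
scene lid 0.46 [383. 224.] 625 [ 0.398 -0.25   0.012] [[0.356, -0.299, 0.001], [0.446, -0.212, 0.036]]
scene crusher 0.74 [319. 238.] 3654 [0.446 0.    0.089] [[0.393, -0.099, 0.005], [0.526, 0.031, 0.121]]
scene knob_lid 0.81 [384. 224.] 600 [ 0.398 -0.251  0.012] [[0.358, -0.302, 0.002], [0.445, -0.213, 0.036]]
scene lid [(0.87, [284.7, 350.1])]
scene mouth [(0.64, [324.4, 219.1])]
scene knob_lid [(0.94, [383.3, 227.2])]
t 0.7 tcp [ 0.2206 -0.5848  0.3039] rot [ 3.091  0.564 -0.   ] F [0.7 0.4 0.4] gap 1.003 q [ 1.142  0.411 -0.013  1.596  0.006  1.134 -0.082]
```

View pics/top0.png

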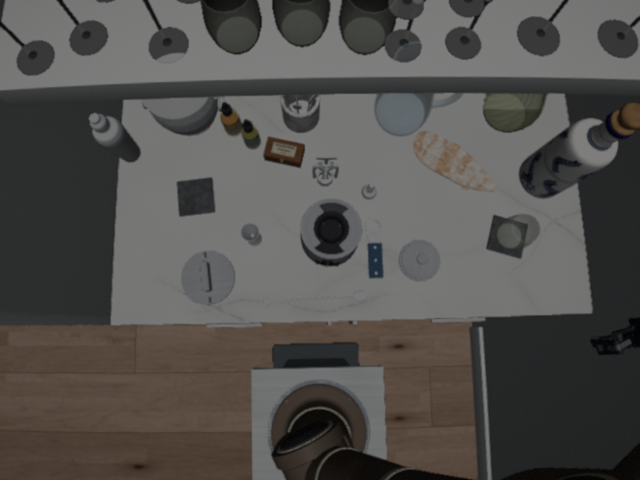

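View pics/scene0.png

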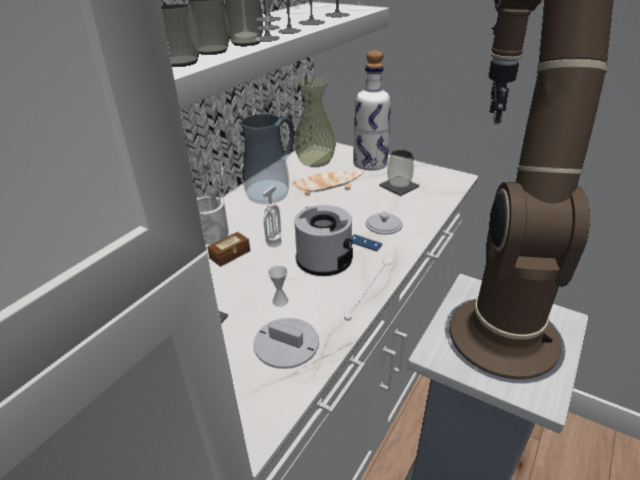

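```bash
python3 - <<'E'
from h import *
for n in ["top","scene"]:
    z=np.load(n+'0.npz'); d=z['d'];im=z['im'];c=vision.get_calibration(n);P=cloud(n,d,c)
    x,y,zz=P[...,0],P[...,1],P[...,2]
    # lid
    near=(np.hypot(x-.372,y-.26)<.09)&(d>0)
    cov=near&(abs(zz-.026)<.004); g=near&(zz>.055)&(zz<.068)
    for nm,m in (('cover',cov),('grip',g)):
        q=P[m][:,:2].astype(np.float32); print(n,nm,m.sum(),cv2.minAreaRect(q),cv2.minEnclosingCircle(q),q.mean(0), np.median(P[m][:,2]))
    if g.sum()>10:
        q=P[g][:,:2];u,s,v=np.linalg.svd(q-q.mean(0));print('axis deg',np.degrees(np.arctan2(v[0,1],v[0,0])),s)
    near=(np.hypot(x-.45,y)<.12)&(d>0)
    rim=near&(abs(zz-.12)<.004)
    q=P[rim][:,:2].astype(np.float32); print(n,'rim',rim.sum(),cv2.minEnclosingCircle(q),q.mean(0),np.median(P[rim][:,2]))
    # ascii-free: upscale crops
    u,v=proj([.45,0,.12],c)[0]; 
    for nm,pt in (('cr',[.45,0,.12]),('lid',[.372,.26,.03])):
        u,v=proj(pt,c)[0].astype(int); cr=im[v-50:v+50,u-60:u+60]; cv2.imwrite(f'pics/{n}_{nm}.png',cv2.resize(cr,None,fx=6,fy=6,interpolation=cv2.INTER_CUBIC)); print(nm,'origin',u-60,v-50)
E
```

```text
top cover 1819 ((0.37193775177001953, 0.2599484920501709), (0.12821468710899353, 0.1279788613319397), 30.977333068847656) ((0.3723907768726349, 0.2600906193256378), 0.06566187739372253) [0.37047467 0.25933394] 0.025342022454722408
top grip 196 ((0.3716128170490265, 0.2598436772823334), (0.06988797336816788, 0.016234559938311577), 7.2583417892456055) ((0.3721190094947815, 0.2558690905570984), 0.035064633935689926) [0.37031865 0.25926498] 0.060681584778738445
axis deg -173.05490353847492 [0.27646824 0.06397579]
top rim 1552 ((0.4661737084388733, -0.03860143572092056), 0.07005542516708374) [ 0.46559176 -0.03916032] 0.11910263857657319
cr origin 254 185
lid origin 146 226
scene cover 1957 ((0.3711496591567993, 0.26095858216285706), (0.13109585642814636, 0.13181141018867493), 27.788127899169922) ((0.3713851869106293, 0.2607889473438263), 0.06789080798625946) [0.364956   0.26849926] 0.0251141656091479
scene grip 281 ((0.3711845278739929, 0.2617688775062561), (0.07162893563508987, 0.018765412271022797), 6.901548385620117) ((0.3710174560546875, 0.2634159326553345), 0.03611501678824425) [0.36953488 0.26283392] 0.06051936313164108
axis deg -173.07658032969312 [0.34040196 0.08454046]
scene rim 914 ((0.46454742550849915, -0.039782751351594925), 0.07275314629077911) [ 0.4644989  -0.03361984] 0.11963198450129386
cr origin 259 178
lid origin 225 288
```

The top picture shows the lid at about (208,277), the crusher at (331,231) and the knob lid at (420,260). I need the slot direction next.

```bash
python3 - <<'E'
from h import *
for n in ["top","scene"]:
    z=np.load(n+'0.npz'); d=z['d'];im=z['im'];c=vision.get_calibration(n);P=cloud(n,d,c)
    # rectified ortho view at z=.12 around crusher
    N=400; s=.16/N
    X,Y=np.meshgrid(.466+.08-np.arange(N)*s, -.039+.08-np.arange(N)*s,indexing='ij')
    uv=proj(np.stack([X.ravel(),Y.ravel(),np.full(N*N,.12)],1),c).reshape(N,N,2).astype(np.float32)
    o=cv2.remap(im,uv[...,0],uv[...,1],cv2.INTER_CUBIC)
    dd=cv2.remap(P[...,2].astype(np.float32),uv[...,0],uv[...,1],cv2.INTER_NEAREST)
    dz=cv2.cvtColor(np.clip(dd/.13*255,0,255).astype(np.uint8),cv2.COLOR_GRAY2BGR)
    cv2.imwrite(f'pics/ortho_{n}.png',np.hstack([np.clip(o*1.5,0,255).astype(np.uint8),dz]))
E
```

```text
(no output)
```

View pics/ortho_top.png

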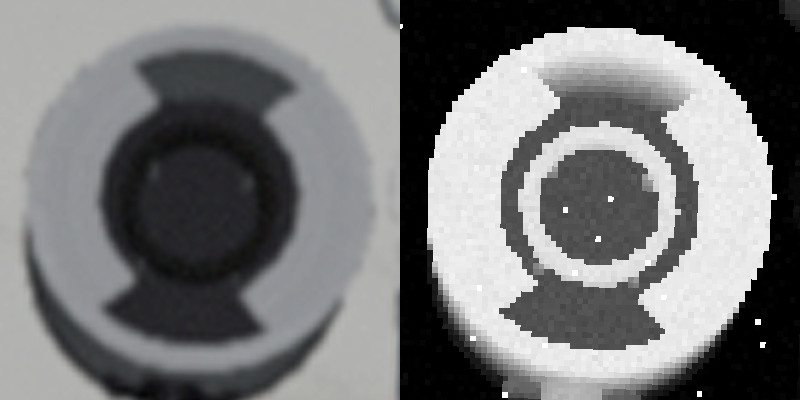

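View pics/ortho_scene.png

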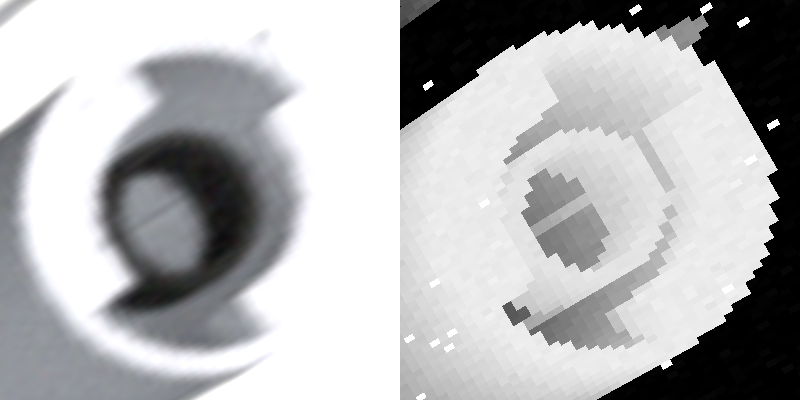

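Mid-slot corners in the orthographic top view lie at about (218,78) and (184,322). That puts the slot line at about -8° and the centre near (0.466,-0.039). The lid is at (0.3715,0.2605) with its bar at +7°. I'll grasp with tool yaw 187°, which leaves the last joint room for the turn.

```bash
cat >> h.py <<'E'
def yaw_of(s):
    M=R.from_rotvec(s['eef_rot']).as_matrix(); return np.degrees(np.arctan2(M[1,0],M[0,0]))
def target(yaw): return R.from_euler('z',yaw,degrees=True)*R.from_euler('x',180,degrees=True)
def plan(way,nmax=10):
    """way: list of (xyz,yaw_deg[,n rows]); prints rows in tool axes/units"""
    s=st(); p=np.array(s['tool_pos']); q=R.from_rotvec(s['eef_rot']); y0=yaw_of(s); print('yaw',round(y0,2),'tilt',np.round(np.degrees(np.arccos(-q.as_matrix()[2,2])),2))
    k=0
    for w in way:
        xyz,yaw=np.array(w[0],float),w[1]
        dy=(yaw-y0) if len(w)>3 else (yaw-y0+180)%360-180
        n=w[2] if len(w)>2 and w[2] else int(np.ceil(max(np.linalg.norm(xyz-p)/.040,abs(dy)/4.4,1)))
        qa=q;p0=p
        for i in range(1,n+1):
            pn=p0+(xyz-p0)*i/n; qn=target(y0+dy*i/n) 
            t=q.inv().apply(pn-p)/.5; a=(q.inv()*qn).as_rotvec()/.08
            print(k,dict(zip(['tx','ty','tz','ax','ay','az'],np.round(np.r_[t,a],3).tolist())))
            p,q=pn,qn;k+=1
        y0=y0+dy
E
python3 - <<'E'
from h import *
plan([([.42,-.2,.30],80),([.43,.05,.28],135),([.3715,.2605,.20],187)])
E
```

```text
t 0.7 tcp [ 0.2206 -0.5848  0.3039] rot [ 3.091  0.564 -0.   ] F [0.7 0.4 0.4] gap 1.003 q [ 1.142  0.411 -0.013  1.596  0.006  1.134 -0.082]
yaw 20.67 tilt 0.0
0 {'tx': 0.046, 'ty': -0.041, 'tz': 0.001, 'ax': 0.0, 'ay': 0.001, 'az': -0.925}
1 {'tx': 0.049, 'ty': -0.038, 'tz': 0.001, 'ax': -0.0, 'ay': 0.0, 'az': -0.925}
2 {'tx': 0.052, 'ty': -0.034, 'tz': 0.001, 'ax': 0.0, 'ay': 0.0, 'az': -0.925}
3 {'tx': 0.054, 'ty': -0.03, 'tz': 0.001, 'ax': 0.0, 'ay': 0.0, 'az': -0.925}
4 {'tx': 0.056, 'ty': -0.026, 'tz': 0.001, 'ax': -0.0, 'ay': 0.0, 'az': -0.925}
5 {'tx': 0.058, 'ty': -0.022, 'tz': 0.001, 'ax': 0.0, 'ay': 0.0, 'az': -0.925}
6 {'tx': 0.059, 'ty': -0.018, 'tz': 0.001, 'ax': 0.0, 'ay': 0.0, 'az': -0.925}
7 {'tx': 0.06, 'ty': -0.013, 'tz': 0.001, 'ax': 0.0, 'ay': 0.0, 'az': -0.925}
8 {'tx': 0.061, 'ty': -0.009, 'tz': 0.001, 'ax': -0.0, 'ay': 0.0, 'az': -0.925}
9 {'tx': 0.062, 'ty': -0.004, 'tz': 0.001, 'ax': 0.0, 'ay': 0.0, 'az': -0.925}
10 {'tx': 0.062, 'ty': 0.0, 'tz': 0.001, 'ax': -0.0, 'ay': 0.0, 'az': -0.925}
11 {'tx': 0.062, 'ty': 0.005, 'tz': 0.001, 'ax': 0.0, 'ay': 0.0, 'az
[... 1447 characters left out ...]
027, 'ty': 0.025, 'tz': 0.013, 'ax': 0.0, 'ay': 0.0, 'az': -0.945}
31 {'tx': 0.025, 'ty': 0.027, 'tz': 0.013, 'ax': 0.0, 'ay': 0.0, 'az': -0.945}
32 {'tx': 0.023, 'ty': 0.028, 'tz': 0.013, 'ax': -0.0, 'ay': 0.0, 'az': -0.945}
33 {'tx': 0.021, 'ty': 0.03, 'tz': 0.013, 'ax': -0.0, 'ay': 0.0, 'az': -0.945}
34 {'tx': 0.018, 'ty': 0.031, 'tz': 0.013, 'ax': 0.0, 'ay': 0.0, 'az': -0.945}
35 {'tx': 0.016, 'ty': 0.033, 'tz': 0.013, 'ax': 0.0, 'ay': 0.0, 'az': -0.945}
36 {'tx': 0.013, 'ty': 0.034, 'tz': 0.013, 'ax': 0.0, 'ay': 0.0, 'az': -0.945}
37 {'tx': 0.011, 'ty': 0.035, 'tz': 0.013, 'ax': -0.0, 'ay': 0.0, 'az': -0.945}
38 {'tx': 0.008, 'ty': 0.035, 'tz': 0.013, 'ax': 0.0, 'ay': 0.0, 'az': -0.945}
```

Request:
apply_moves(commands=[{"tx":0.046,"ty":-0.041,"az":-0.93},{"tx":0.049,"ty":-0.038,"az":-0.93},{"tx":0.052,"ty":-0.034,"az":-0.93},{"tx":0.054,"ty":-0.03,"az":-0.93},{"tx":0.056,"ty":-0.026,"az":-0.93},{"tx":0.058,"ty":-0.022,"az":-0.93},{"tx":0.059,"ty":-0.018,"az":-0.93},{"tx":0.06,"ty":-0.013,"az":-0.93},{"tx":0.061,"ty":-0.009,"az":-0.93},{"tx":0.062,"ty":-0.004,"az":-0.93}])

```text
invalid input at $.commands[0]: expected keys tx, ty, tz, ax, ay, az, fingers
```

```bash
python3 - <<'E' | head -14
from h import *
plan([([.42,-.2,.30],80),([.43,.05,.28],135),([.3715,.2605,.20],187)])
E
```

```text
t 0.7 tcp [ 0.2206 -0.5848  0.3039] rot [ 3.091  0.564 -0.   ] F [0.7 0.4 0.4] gap 1.003 q [ 1.142  0.411 -0.013  1.596  0.006  1.134 -0.082]
yaw 20.67 tilt 0.0
0 {'tx': 0.046, 'ty': -0.041, 'tz': 0.001, 'ax': 0.0, 'ay': 0.001, 'az': -0.925}
1 {'tx': 0.049, 'ty': -0.038, 'tz': 0.001, 'ax': -0.0, 'ay': 0.0, 'az': -0.925}
2 {'tx': 0.052, 'ty': -0.034, 'tz': 0.001, 'ax': 0.0, 'ay': 0.0, 'az': -0.925}
3 {'tx': 0.054, 'ty': -0.03, 'tz': 0.001, 'ax': 0.0, 'ay': 0.0, 'az': -0.925}
4 {'tx': 0.056, 'ty': -0.026, 'tz': 0.001, 'ax': -0.0, 'ay': 0.0, 'az': -0.925}
5 {'tx': 0.058, 'ty': -0.022, 'tz': 0.001, 'ax': 0.0, 'ay': 0.0, 'az': -0.925}
6 {'tx': 0.059, 'ty': -0.018, 'tz': 0.001, 'ax': 0.0, 'ay': 0.0, 'az': -0.925}
7 {'tx': 0.06, 'ty': -0.013, 'tz': 0.001, 'ax': 0.0, 'ay': 0.0, 'az': -0.925}
8 {'tx': 0.061, 'ty': -0.009, 'tz': 0.001, 'ax': -0.0, 'ay': 0.0, 'az': -0.925}
9 {'tx': 0.062, 'ty': -0.004, 'tz': 0.001, 'ax': 0.0, 'ay': 0.0, 'az': -0.925}
10 {'tx': 0.062, 'ty': 0.0, 'tz': 0.001, 'ax': -0.0, 'ay': 0.0, 'az': -0.925}
11 {'tx': 0.062, 'ty': 0.005, 'tz': 0.001, 'ax': 0.0, 'ay': 0.0, 'az': -0.925}
```

All keys are needed.

Request:
apply_moves(commands=[{"tx":0.046,"ty":-0.041,"tz":0,"ax":0,"ay":0,"az":-0.93,"fingers":1},{"tx":0.049,"ty":-0.038,"tz":0,"ax":0,"ay":0,"az":-0.93,"fingers":1},{"tx":0.052,"ty":-0.034,"tz":0,"ax":0,"ay":0,"az":-0.93,"fingers":1},{"tx":0.054,"ty":-0.03,"tz":0,"ax":0,"ay":0,"az":-0.93,"fingers":1},{"tx":0.056,"ty":-0.026,"tz":0,"ax":0,"ay":0,"az":-0.93,"fingers":1},{"tx":0.058,"ty":-0.022,"tz":0,"ax":0,"ay":0,"az":-0.93,"fingers":1},{"tx":0.059,"ty":-0.018,"tz":0,"ax":0,"ay":0,"az":-0.93,"fingers":1},{"tx":0.06,"ty":-0.013,"tz":0,"ax":0,"ay":0,"az":-0.93,"fingers":1},{"tx":0.061,"ty":-0.009,"tz":0,"ax":0,"ay":0,"az":-0.93,"fingers":1},{"tx":0.062,"ty":-0.004,"tz":0,"ax":0,"ay":0,"az":-0.93,"fingers":1}])

```text
time: 1.53
tool_pos: [0.3599, -0.304, 0.3028]
eef_rot: [2.654, 1.672, -0.008]
ft_force: [0.2, -0.5, 0.4]
finger_gap: 0.996
```

```bash
python3 - <<'E' | head -14
from h import *
plan([([.42,-.2,.30],80),([.43,.05,.28],135),([.3715,.2605,.20],187)])
E
```

```text
t 1.53 tcp [ 0.3599 -0.304   0.3028] rot [ 2.654  1.672 -0.008] F [ 0.2 -0.5  0.4] gap 0.996 q [ 0.866  0.166 -0.304  1.942  0.065  1.039  0.086]
yaw 64.41 tilt 0.39
0 {'tx': 0.06, 'ty': 0.005, 'tz': 0.001, 'ax': 0.016, 'ay': 0.085, 'az': -0.85}
1 {'tx': 0.059, 'ty': 0.009, 'tz': 0.001, 'ax': 0.0, 'ay': 0.0, 'az': -0.85}
2 {'tx': 0.059, 'ty': 0.013, 'tz': 0.001, 'ax': 0.0, 'ay': 0.0, 'az': -0.85}
3 {'tx': 0.058, 'ty': 0.017, 'tz': 0.001, 'ax': -0.0, 'ay': 0.0, 'az': -0.85}
4 {'tx': 0.038, 'ty': -0.005, 'tz': 0.003, 'ax': 0.0, 'ay': 0.0, 'az': -0.923}
5 {'tx': 0.038, 'ty': -0.002, 'tz': 0.003, 'ax': 0.0, 'ay': 0.0, 'az': -0.923}
6 {'tx': 0.038, 'ty': 0.001, 'tz': 0.003, 'ax': 0.0, 'ay': 0.0, 'az': -0.923}
7 {'tx': 0.038, 'ty': 0.003, 'tz': 0.003, 'ax': 0.0, 'ay': 0.0, 'az': -0.923}
8 {'tx': 0.038, 'ty': 0.006, 'tz': 0.003, 'ax': 0.0, 'ay': 0.0, 'az': -0.923}
9 {'tx': 0.037, 'ty': 0.009, 'tz': 0.003, 'ax': -0.0, 'ay': 0.0, 'az': -0.923}
10 {'tx': 0.037, 'ty': 0.012, 'tz': 0.003, 'ax': 0.0, 'ay': 0.0, 'az': -0.923}
11 {'tx': 0.036, 'ty': 0.014, 'tz': 0.003, 'ax': -0.0, 'ay': 0.0, 'az': -0.923}
```

Request:
apply_moves(commands=[{"tx":0.06,"ty":0.005,"tz":0,"ax":0,"ay":0.08,"az":-0.85,"fingers":1},{"tx":0.059,"ty":0.009,"tz":0,"ax":0,"ay":0,"az":-0.88,"fingers":1},{"tx":0.059,"ty":0.013,"tz":0,"ax":0,"ay":0,"az":-0.88,"fingers":1},{"tx":0.058,"ty":0.017,"tz":0,"ax":0,"ay":0,"az":-0.88,"fingers":1},{"tx":0.04,"ty":-0.005,"tz":0.003,"ax":0,"ay":0,"az":-0.95,"fingers":1},{"tx":0.04,"ty":-0.002,"tz":0.003,"ax":0,"ay":0,"az":-0.95,"fingers":1},{"tx":0.04,"ty":0.001,"tz":0.003,"ax":0,"ay":0,"az":-0.95,"fingers":1},{"tx":0.04,"ty":0.003,"tz":0.003,"ax":0,"ay":0,"az":-0.95,"fingers":1},{"tx":0.04,"ty":0.006,"tz":0.003,"ax":0,"ay":0,"az":-0.95,"fingers":1},{"tx":0.038,"ty":0.009,"tz":0.003,"ax":0,"ay":0,"az":-0.95,"fingers":1}])

```text
time: 2.37
tool_pos: [0.4251, -0.0648, 0.296]
eef_rot: [1.819, 2.55, 0.003]
ft_force: [0.5, 0.6, -0.9]
finger_gap: 1.0
```

```bash
python3 - <<'E' 
from h import *
plan([([.43,.05,.28],135),([.3715,.2605,.20],187)])
E
```

```text
t 2.37 tcp [ 0.4251 -0.0648  0.296 ] rot [1.819 2.55  0.003] F [ 0.5  0.6 -0.9] gap 1.0 q [ 0.591  0.123 -0.594  2.025  0.086  1.007  0.287]
yaw 108.99 tilt 0.56
0 {'tx': 0.036, 'ty': 0.014, 'tz': 0.005, 'ax': 0.088, 'ay': 0.084, 'az': -0.945}
1 {'tx': 0.034, 'ty': 0.017, 'tz': 0.005, 'ax': 0.0, 'ay': 0.0, 'az': -0.946}
2 {'tx': 0.033, 'ty': 0.019, 'tz': 0.005, 'ax': 0.0, 'ay': 0.0, 'az': -0.946}
3 {'tx': 0.032, 'ty': 0.022, 'tz': 0.005, 'ax': -0.0, 'ay': 0.0, 'az': -0.946}
4 {'tx': 0.03, 'ty': 0.024, 'tz': 0.005, 'ax': 0.0, 'ay': 0.0, 'az': -0.946}
5 {'tx': 0.028, 'ty': 0.026, 'tz': 0.005, 'ax': 0.0, 'ay': 0.0, 'az': -0.946}
6 {'tx': 0.032, 'ty': 0.018, 'tz': 0.013, 'ax': 0.0, 'ay': 0.0, 'az': -0.945}
7 {'tx': 0.03, 'ty': 0.02, 'tz': 0.013, 'ax': -0.0, 'ay': 0.0, 'az': -0.945}
8 {'tx': 0.029, 'ty': 0.022, 'tz': 0.013, 'ax': -0.0, 'ay': 0.0, 'az': -0.945}
9 {'tx': 0.027, 'ty': 0.025, 'tz': 0.013, 'ax': 0.0, 'ay': 0.0, 'az': -0.945}
10 {'tx': 0.025, 'ty': 0.027, 'tz': 0.013, 'ax': 0.0, 'ay': 0.0, 'az': -0.945}
11 {'tx': 0.023, 'ty': 0.028, 'tz': 0.013, 'ax': -0.0, 'ay': 0.0, 'az': -0.945}
12 {'tx': 0.021, 'ty': 0.03, 'tz': 0.013, 'ax': -0.0, 'ay': 0.0, 'az': -0.945}
13 {'tx': 0.018, 'ty': 0.031, 'tz': 0.013, 'ax': 0.0, 'ay': 0.0, 'az': -0.945}
14 {'tx': 0.016, 'ty': 0.033, 'tz': 0.013, 'ax': 0.0, 'ay': 0.0, 'az': -0.945}
15 {'tx': 0.013, 'ty': 0.034, 'tz': 0.013, 'ax': 0.0, 'ay': 0.0, 'az': -0.945}
16 {'tx': 0.011, 'ty': 0.035, 'tz': 0.013, 'ax': -0.0, 'ay': 0.0, 'az': -0.945}
17 {'tx': 0.008, 'ty': 0.035, 'tz': 0.013, 'ax': 0.0, 'ay': 0.0, 'az': -0.945}
```

Request:
apply_moves(commands=[{"tx":0.036,"ty":0.014,"tz":0.005,"ax":0.09,"ay":0.08,"az":-0.96,"fingers":1},{"tx":0.034,"ty":0.017,"tz":0.005,"ax":0,"ay":0,"az":-0.97,"fingers":1},{"tx":0.033,"ty":0.019,"tz":0.005,"ax":0,"ay":0,"az":-0.97,"fingers":1},{"tx":0.032,"ty":0.022,"tz":0.005,"ax":0,"ay":0,"az":-0.97,"fingers":1},{"tx":0.03,"ty":0.024,"tz":0.005,"ax":0,"ay":0,"az":-0.97,"fingers":1},{"tx":0.028,"ty":0.026,"tz":0.005,"ax":0,"ay":0,"az":-0.97,"fingers":1},{"tx":0.032,"ty":0.018,"tz":0.013,"ax":0,"ay":0,"az":-0.97,"fingers":1},{"tx":0.03,"ty":0.02,"tz":0.013,"ax":0,"ay":0,"az":-0.97,"fingers":1},{"tx":0.029,"ty":0.022,"tz":0.013,"ax":0,"ay":0,"az":-0.97,"fingers":1},{"tx":0.027,"ty":0.025,"tz":0.013,"ax":0,"ay":0,"az":-0.97,"fingers":1}])

```text
time: 3.2
tool_pos: [0.4048, 0.1297, 0.2553]
eef_rot: [0.655, 3.064, -0.0]
ft_force: [0.6, 0.1, -0.0]
finger_gap: 1.002
```

```bash
python3 - <<'E' 
from h import *
plan([([.3715,.2605,.18],187)])
E
```

```text
t 3.2 tcp [0.4048 0.1297 0.2553] rot [ 0.655  3.064 -0.   ] F [ 0.6  0.1 -0. ] gap 1.002 q [ 0.33   0.213 -0.841  2.075  0.205  0.928  0.527]
yaw 155.88 tilt 0.46
0 {'tx': 0.021, 'ty': 0.026, 'tz': 0.019, 'ax': 0.016, 'ay': 0.099, 'az': -0.849}
1 {'tx': 0.019, 'ty': 0.028, 'tz': 0.019, 'ax': -0.0, 'ay': 0.0, 'az': -0.849}
2 {'tx': 0.017, 'ty': 0.029, 'tz': 0.019, 'ax': 0.0, 'ay': 0.0, 'az': -0.849}
3 {'tx': 0.015, 'ty': 0.03, 'tz': 0.019, 'ax': 0.0, 'ay': 0.0, 'az': -0.849}
4 {'tx': 0.013, 'ty': 0.031, 'tz': 0.019, 'ax': 0.0, 'ay': 0.0, 'az': -0.849}
5 {'tx': 0.011, 'ty': 0.032, 'tz': 0.019, 'ax': 0.0, 'ay': 0.0, 'az': -0.849}
6 {'tx': 0.009, 'ty': 0.033, 'tz': 0.019, 'ax': 0.0, 'ay': 0.0, 'az': -0.849}
7 {'tx': 0.007, 'ty': 0.033, 'tz': 0.019, 'ax': 0.0, 'ay': 0.0, 'az': -0.849}
```

Request:
apply_moves(commands=[{"tx":0.021,"ty":0.026,"tz":0.019,"ax":0,"ay":0.1,"az":-0.86,"fingers":1},{"tx":0.019,"ty":0.028,"tz":0.019,"ax":0,"ay":0,"az":-0.87,"fingers":1},{"tx":0.017,"ty":0.029,"tz":0.019,"ax":0,"ay":0,"az":-0.87,"fingers":1},{"tx":0.015,"ty":0.03,"tz":0.019,"ax":0,"ay":0,"az":-0.87,"fingers":1},{"tx":0.013,"ty":0.031,"tz":0.019,"ax":0,"ay":0,"az":-0.87,"fingers":1},{"tx":0.011,"ty":0.032,"tz":0.019,"ax":0,"ay":0,"az":-0.87,"fingers":1},{"tx":0.009,"ty":0.033,"tz":0.019,"ax":0,"ay":0,"az":-0.87,"fingers":1},{"tx":0.007,"ty":0.033,"tz":0.019,"ax":0,"ay":0,"az":-0.87,"fingers":1}])

```text
time: 3.87
tool_pos: [0.3627, 0.2664, 0.1749]
eef_rot: [-0.273, 3.127, 0.001]
ft_force: [0.5, -0.1, 0.6]
finger_gap: 0.999
```

```bash
python3 - <<'E' 
from h import *
plan([([.3715,.2605,.18],187),([.3715,.2605,.104],187)])
im,d=vision.get_image('wrist'); c=vision.get_calibration('wrist'); cv2.imwrite('pics/w1.png',im)
P=cloud('wrist',d,c); near=(d>0)&(np.hypot(P[...,0]-.3715,P[...,1]-.2605)<.08)
g=near&(P[...,2]>.05)&(P[...,2]<.07)
print(g.sum())
if g.sum()>20: print(cv2.minAreaRect(P[g][:,:2].astype(np.float32)),np.median(P[g][:,2]))
E
```

```text
t 3.87 tcp [0.3627 0.2664 0.1749] rot [-2.730e-01  3.127e+00  1.000e-03] F [ 0.5 -0.1  0.6] gap 0.999 q [ 0.006  0.439 -0.911  2.098  0.479  0.821  0.549]
yaw -170.0 tilt 0.14
0 {'tx': -0.015, 'ty': -0.015, 'tz': -0.01, 'ax': 0.006, 'ay': 0.031, 'az': 0.653}
1 {'tx': 0.0, 'ty': -0.0, 'tz': 0.076, 'ax': 0.0, 'ay': 0.0, 'az': 0.0}
2 {'tx': 0.0, 'ty': -0.0, 'tz': 0.076, 'ax': 0.0, 'ay': 0.0, 'az': 0.0}
4307
((0.36884593963623047, 0.2643358111381531), (0.07155654579401016, 0.01805364526808262), 7.001522541046143) 0.06020373241029938
```

View pics/w1.png

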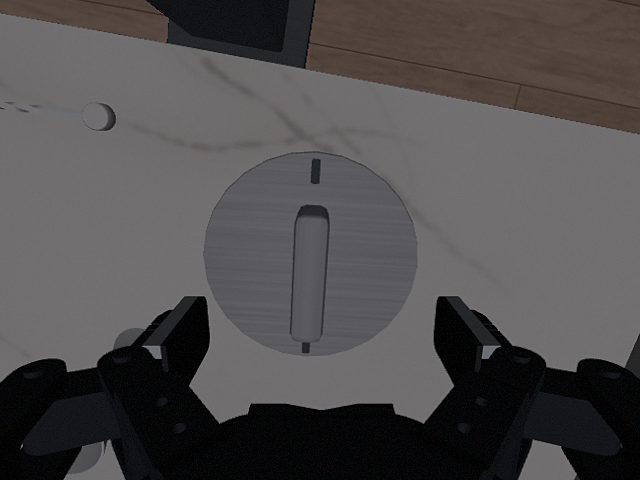

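The wrist picture shows the bar grip between the jaws at about (310,270). The wrist measurement is 2–4 mm off the other two cameras, so I'll go to the mean and check the pose again before the last descent.

Request:
apply_moves(commands=[{"tx":-0.014,"ty":-0.01,"tz":0,"ax":0,"ay":0,"az":0.65,"fingers":1},{"tx":0,"ty":0,"tz":0.03,"ax":0,"ay":0,"az":0,"fingers":1},{"tx":0,"ty":0,"tz":0,"ax":0,"ay":0,"az":0,"fingers":1}])

```text
time: 4.17
tool_pos: [0.3661, 0.2677, 0.1572]
eef_rot: [0.216, -3.132, -0.006]
ft_force: [0.1, 0.4, 0.3]
finger_gap: 1.0
```

```bash
python3 - <<'E' 
from h import *
im,d=vision.get_image('wrist'); c=vision.get_calibration('wrist'); cv2.imwrite('pics/w2.png',im)
P=cloud('wrist',d,c); near=(d>0)&(np.hypot(P[...,0]-.3715,P[...,1]-.2605)<.08)
g=near&(P[...,2]>.055)&(P[...,2]<.067)
print(g.sum())
if g.sum()>20: print(cv2.minAreaRect(P[g][:,:2].astype(np.float32)),np.median(P[g][:,2]))
plan([([.3705,.262,.103],187)])
E
```

```text
5090
((0.37127941846847534, 0.2620384395122528), (0.07099918276071548, 0.01763193868100643), 6.576488018035889) 0.062490954946739494
t 4.22 tcp [0.3666 0.2682 0.1583] rot [ 0.217 -3.133 -0.007] F [0.6 1.4 0.4] gap 1.0 q [-0.023  0.468 -0.877  2.103  0.505  0.789  0.495]
yaw -172.09 tilt 0.27
0 {'tx': -0.003, 'ty': -0.007, 'tz': 0.055, 'ax': 0.059, 'ay': -0.006, 'az': 0.099}
1 {'tx': -0.003, 'ty': -0.007, 'tz': 0.055, 'ax': -0.0, 'ay': -0.0, 'az': 0.099}
```

Request:
apply_moves(commands=[{"tx":-0.008,"ty":-0.015,"tz":0.02,"ax":0.05,"ay":0,"az":0.2,"fingers":1},{"tx":0,"ty":0,"tz":0.02,"ax":0,"ay":0,"az":0,"fingers":1},{"tx":0,"ty":0,"tz":0.02,"ax":0,"ay":0,"az":0,"fingers":1},{"tx":0,"ty":0,"tz":0,"ax":0,"ay":0,"az":0,"fingers":1}])

```text
time: 4.55
tool_pos: [0.3727, 0.2602, 0.1271]
eef_rot: [-0.188, 3.134, 0.001]
ft_force: [-0.3, 0.3, 0.1]
finger_gap: 1.002
```

```bash
python3 - <<'E' 
from h import *
plan([([.3715,.2615,.103],187)])
E
```

```text
t 4.55 tcp [0.3727 0.2602 0.1271] rot [-1.880e-01  3.134e+00  1.000e-03] F [-0.3  0.3  0.1] gap 1.002 q [-0.056  0.515 -0.819  2.126  0.571  0.73   0.439]
yaw -173.13 tilt 0.11
0 {'tx': 0.002, 'ty': 0.003, 'tz': 0.048, 'ax': 0.005, 'ay': 0.024, 'az': -0.028}
```

Request:
apply_moves(commands=[{"tx":0.002,"ty":0.003,"tz":0.024,"ax":0,"ay":0.02,"az":0,"fingers":1},{"tx":0,"ty":0,"tz":0.022,"ax":0,"ay":0,"az":0,"fingers":1},{"tx":0,"ty":0,"tz":0,"ax":0,"ay":0,"az":0,"fingers":1},{"tx":0,"ty":0,"tz":0,"ax":0,"ay":0,"az":0,"fingers":0}], grip_force=80)

```text
time: 4.88
tool_pos: [0.3714, 0.2612, 0.1021]
eef_rot: [0.188, -3.135, 0.0]
ft_force: [0.1, -0.1, 0.6]
finger_gap: 0.887
```

```bash
python3 - <<'E' 
from h import *
plan([([.3715,.2615,.103],187)])
E
```

```text
t 4.88 tcp [0.3714 0.2612 0.1021] rot [ 0.188 -3.135  0.   ] F [ 0.1 -0.1  0.6] gap 0.887 q [-0.096  0.555 -0.777  2.141  0.623  0.685  0.39 ]
yaw -173.12 tilt 0.05
0 {'tx': -0.0, 'ty': 0.001, 'tz': -0.002, 'ax': -0.003, 'ay': -0.01, 'az': -0.027}
```

Request:
apply_moves(commands=[{"tx":0,"ty":0,"tz":-0.001,"ax":0,"ay":0,"az":0,"fingers":-1},{"tx":0,"ty":0,"tz":0,"ax":0,"ay":0,"az":0,"fingers":-1},{"tx":0,"ty":0,"tz":0,"ax":0,"ay":0,"az":0,"fingers":-1},{"tx":0,"ty":0,"tz":0,"ax":0,"ay":0,"az":0,"fingers":-1},{"tx":0,"ty":0,"tz":0,"ax":0,"ay":0,"az":0,"fingers":-1},{"tx":0,"ty":0,"tz":0,"ax":0,"ay":0,"az":0,"fingers":-1},{"tx":0,"ty":0,"tz":0,"ax":0,"ay":0,"az":0,"fingers":-1}], grip_force=80)

```text
time: 5.47
tool_pos: [0.372, 0.2614, 0.1044]
eef_rot: [-0.188, 3.135, 0.0]
ft_force: [-0.9, -0.6, -2.8]
finger_gap: 0.206
```

Gripped: gap 0.206 is about 17.5 mm and the bar is 18 mm wide. Next is the lift and carry.

```bash
python3 - <<'E' 
from h import *
plan([([.38,.255,.22],187,4),([.43,.12,.275],181,5),([.4657,-.0392,.27],172,6)])
E
```

```text
t 5.47 tcp [0.372  0.2614 0.1044] rot [-0.188  3.135  0.   ] F [-0.9 -0.6 -2.8] gap 0.206 q [-0.093  0.551 -0.78   2.139  0.62   0.688  0.393]
yaw -173.12 tilt 0.07
0 {'tx': -0.004, 'ty': -0.004, 'tz': -0.058, 'ax': 0.001, 'ay': 0.015, 'az': -0.007}
1 {'tx': -0.004, 'ty': -0.004, 'tz': -0.058, 'ax': 0.0, 'ay': 0.0, 'az': -0.007}
2 {'tx': -0.004, 'ty': -0.004, 'tz': -0.058, 'ax': 0.0, 'ay': 0.0, 'az': -0.007}
3 {'tx': -0.004, 'ty': -0.004, 'tz': -0.058, 'ax': 0.0, 'ay': 0.0, 'az': -0.007}
4 {'tx': -0.013, 'ty': -0.056, 'tz': -0.022, 'ax': 0.0, 'ay': -0.0, 'az': 0.262}
5 {'tx': -0.014, 'ty': -0.056, 'tz': -0.022, 'ax': 0.0, 'ay': -0.0, 'az': 0.262}
6 {'tx': -0.016, 'ty': -0.055, 'tz': -0.022, 'ax': -0.0, 'ay': -0.0, 'az': 0.262}
7 {'tx': -0.017, 'ty': -0.055, 'tz': -0.022, 'ax': 0.0, 'ay': -0.0, 'az': 0.262}
8 {'tx': -0.018, 'ty': -0.055, 'tz': -0.022, 'ax': 0.0, 'ay': -0.0, 'az': 0.262}
9 {'tx': -0.011, 'ty': -0.053, 'tz': 0.002, 'ax': -0.0, 'ay': -0.0, 'az': 0.327}
10 {'tx': -0.012, 'ty': -0.053, 'tz': 0.002, 'ax': -0.0, 'ay': -0.0, 'az': 0.327}
11 {'tx': -0.014, 'ty': -0.053, 'tz': 0.002, 'ax': -0.0, 'ay': -0.0, 'az': 0.327}
12 {'tx': -0.015, 'ty': -0.052, 'tz': 0.002, 'ax': 0.0, 'ay': -0.0, 'az': 0.327}
13 {'tx': -0.016, 'ty': -0.052, 'tz': 0.002, 'ax': -0.0, 'ay': -0.0, 'az': 0.327}
14 {'tx': -0.018, 'ty': -0.051, 'tz': 0.002, 'ax': 0.0, 'ay': -0.0, 'az': 0.327}
```

Request:
apply_moves(commands=[{"tx":-0.002,"ty":-0.002,"tz":-0.03,"ax":0,"ay":0,"az":0,"fingers":-1},{"tx":-0.004,"ty":-0.004,"tz":-0.055,"ax":0,"ay":0,"az":0,"fingers":-1},{"tx":-0.004,"ty":-0.004,"tz":-0.058,"ax":0,"ay":0,"az":0,"fingers":-1},{"tx":-0.004,"ty":-0.004,"tz":-0.058,"ax":0,"ay":0,"az":0,"fingers":-1},{"tx":-0.005,"ty":-0.02,"tz":-0.05,"ax":0,"ay":0,"az":0,"fingers":-1},{"tx":-0.013,"ty":-0.045,"tz":-0.03,"ax":0,"ay":0,"az":0.25,"fingers":-1},{"tx":-0.014,"ty":-0.055,"tz":-0.022,"ax":0,"ay":0,"az":0.25,"fingers":-1},{"tx":-0.015,"ty":-0.055,"tz":-0.015,"ax":0,"ay":0,"az":0.25,"fingers":-1},{"tx":-0.016,"ty":-0.055,"tz":-0.01,"ax":0,"ay":0,"az":0.25,"fingers":-1}])

```text
time: 6.22
tool_pos: [0.4187, 0.1451, 0.2736]
eef_rot: [0.083, -3.134, -0.001]
ft_force: [1.4, -0.5, -3.0]
finger_gap: 0.198
```

```bash
python3 - <<'E' 
from h import *
plan([([.4657,-.0392,.275],172,6)])
im,d=vision.get_image('wrist'); cv2.imwrite('pics/w3.png',im)
E
```

```text
t 6.22 tcp [0.4187 0.1451 0.2736] rot [ 8.300e-02 -3.134e+00 -1.000e-03] F [ 1.4 -0.5 -3. ] gap 0.198 q [ 0.408  0.265 -0.973  2.003  0.255  1.007  0.935]
yaw -176.97 tilt 0.35
0 {'tx': -0.012, 'ty': -0.062, 'tz': -0.001, 'ax': 0.007, 'ay': -0.076, 'az': 0.401}
1 {'tx': -0.014, 'ty': -0.062, 'tz': -0.0, 'ax': -0.0, 'ay': -0.0, 'az': 0.401}
2 {'tx': -0.016, 'ty': -0.061, 'tz': -0.0, 'ax': -0.0, 'ay': -0.0, 'az': 0.401}
3 {'tx': -0.018, 'ty': -0.061, 'tz': -0.0, 'ax': 0.0, 'ay': -0.0, 'az': 0.401}
4 {'tx': -0.02, 'ty': -0.06, 'tz': -0.0, 'ax': 0.0, 'ay': -0.0, 'az': 0.401}
5 {'tx': -0.022, 'ty': -0.059, 'tz': -0.0, 'ax': 0.0, 'ay': -0.0, 'az': 0.401}
```

View pics/w3.png

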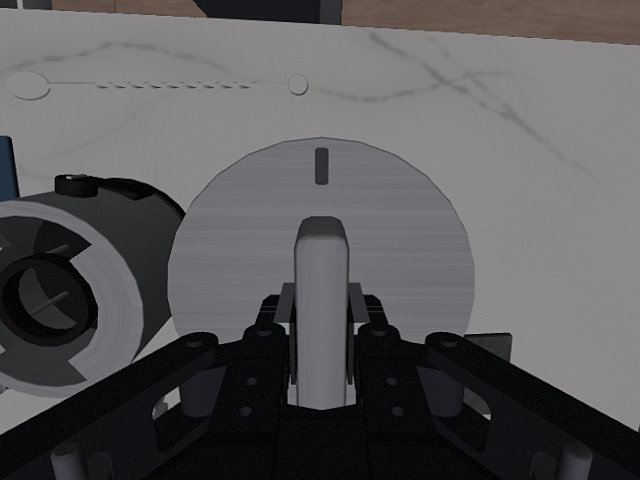

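The wrist picture shows the lid held straight, with its tick at (322,165) in line with the bar. The crusher mouth is at lower left. I'll carry it over.

Request:
apply_moves(commands=[{"tx":-0.012,"ty":-0.062,"tz":0,"ax":0,"ay":-0.08,"az":0.4,"fingers":-1},{"tx":-0.014,"ty":-0.062,"tz":0,"ax":0,"ay":0,"az":0.4,"fingers":-1},{"tx":-0.016,"ty":-0.061,"tz":0,"ax":0,"ay":0,"az":0.4,"fingers":-1},{"tx":-0.018,"ty":-0.061,"tz":0,"ax":0,"ay":0,"az":0.4,"fingers":-1},{"tx":-0.02,"ty":-0.06,"tz":0,"ax":0,"ay":0,"az":0.4,"fingers":-1},{"tx":-0.01,"ty":-0.03,"tz":0,"ax":0,"ay":0,"az":0.3,"fingers":-1},{"tx":0,"ty":0,"tz":0,"ax":0,"ay":0,"az":0,"fingers":-1}])

```text
time: 6.85
tool_pos: [0.4611, -0.0402, 0.2737]
eef_rot: [0.236, 3.131, -0.007]
ft_force: [-0.5, 0.1, -3.5]
finger_gap: 0.195
```

```bash
python3 - <<'E' 
from h import *
plan([([.4657,-.0392,.24],172)])
im,d=vision.get_image('wrist'); c=vision.get_calibration('wrist');s=st(); cv2.imwrite('pics/w4.png',im)
P=cloud('wrist',d,c); M=R.from_rotvec(s['eef_rot']).as_matrix(); Q=(P-np.array(s['tool_pos']))@M
m=(d>0)&(abs(Q[...,2]-.0775)<.006)&(np.hypot(Q[...,0],Q[...,1])<.09)
q=Q[m]; print(m.sum(),np.median(q[:,2]),cv2.minEnclosingCircle(q[:,:2].astype(np.float32)))
A=np.c_[q[:,:2],np.ones(len(q))]; print('plane',np.linalg.lstsq(A,q[:,2],rcond=None)[0])
# edge fit of circle
mm=m.astype(np.uint8); cs,_=cv2.findContours(mm,0,1); cc=max(cs,key=len)[:,0]; e=Q[cc[:,1],cc[:,0]]; e=e[np.hypot(e[:,0],e[:,1])>.055]
B=np.c_[2*e[:,:2],np.ones(len(e))]; x=np.linalg.lstsq(B,(e[:,:2]**2).sum(1),rcond=None)[0]; print('circ',x[:2],np.sqrt(x[2]+x[:2]@x[:2]),len(e))
E
```

```text
t 6.85 tcp [ 0.4611 -0.0402  0.2737] rot [ 0.236  3.131 -0.007] F [-0.5  0.1 -3.5] gap 0.195 q [ 0.705  0.267 -0.841  1.971  0.241  1.003  1.17 ]
yaw 171.36 tilt 0.27
0 {'tx': -0.009, 'ty': 0.004, 'tz': 0.068, 'ax': -0.051, 'ay': 0.027, 'az': -0.139}
t 6.9 tcp [ 0.4608 -0.0388  0.2737] rot [ 0.233  3.131 -0.006] F [ 0.7  0.  -2.4] gap 0.202 q [ 0.703  0.267 -0.843  1.971  0.241  1.002  1.17 ]
41872 0.0782347778862732 ((0.0008197849965654314, -0.00010622666741255671), 0.06595087051391602)
plane [0.00017572 0.00253248 0.07822222]
circ [ 2.35500161e-03 -8.60147545e-05] 0.0640316962582579 575
```

View pics/w4.png

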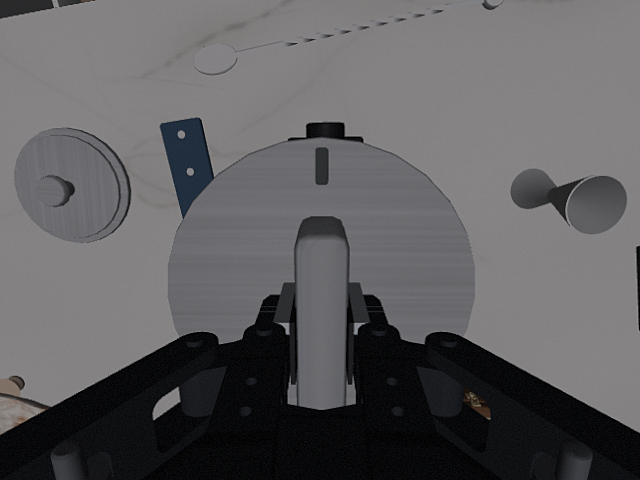

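The held lid is within 1 mm of the tool axis. Its underside is 104 mm below the TCP. The crusher's outlet switch lines up with the tick at column 322, which confirms the slot alignment. Descending.

Request:
apply_moves(commands=[{"tx":-0.011,"ty":0.002,"tz":0.03,"ax":-0.05,"ay":0.03,"az":-0.1,"fingers":-1},{"tx":0,"ty":0,"tz":0.03,"ax":0,"ay":0,"az":0,"fingers":-1},{"tx":0,"ty":0,"tz":0,"ax":0,"ay":0,"az":0,"fingers":-1},{"tx":0,"ty":0,"tz":0,"ax":0,"ay":0,"az":0,"fingers":-1}])

```text
time: 7.23
tool_pos: [0.4658, -0.0338, 0.2431]
eef_rot: [-0.211, -3.134, -0.004]
ft_force: [-0.4, 0.5, -1.9]
finger_gap: 0.194
```

```bash
python3 - <<'E' 
from h import *
plan([([.4665,-.0392,.226],172)])
im,d=vision.get_image('scene'); cv2.imwrite('pics/s2.png',im[150:300,220:420].repeat(3,0).repeat(3,1))
E
```

```text
t 7.23 tcp [ 0.4658 -0.0338  0.2431] rot [-0.211 -3.134 -0.004] F [-0.4  0.5 -1.9] gap 0.194 q [ 0.668  0.32  -0.828  1.996  0.287  0.945  1.131]
yaw 172.29 tilt 0.16
0 {'tx': -0.003, 'ty': -0.011, 'tz': 0.034, 'ax': 0.031, 'ay': -0.013, 'az': 0.063}
```

View pics/s2.png

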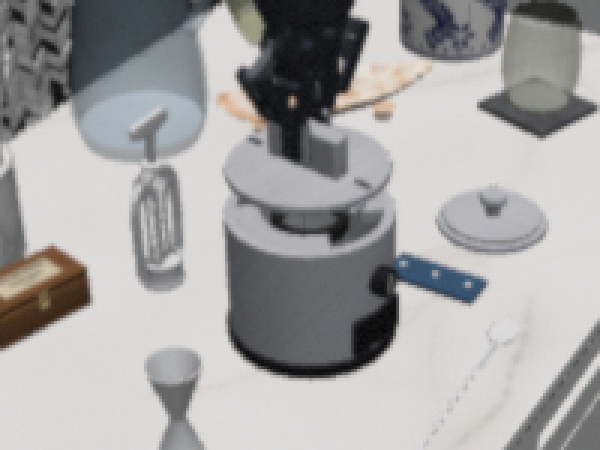

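The lid hovers above the mouth with its tick toward the outlet. I'll correct the 5 mm y offset before lowering.

Request:
apply_moves(commands=[{"tx":-0.002,"ty":-0.011,"tz":0.01,"ax":0.03,"ay":0,"az":0.05,"fingers":-1},{"tx":0,"ty":0,"tz":0,"ax":0,"ay":0,"az":0,"fingers":-1},{"tx":0,"ty":0,"tz":0,"ax":0,"ay":0,"az":0,"fingers":-1}])

```text
time: 7.53
tool_pos: [0.4662, -0.0379, 0.2394]
eef_rot: [0.213, 3.134, -0.0]
ft_force: [1.0, -0.0, -2.8]
finger_gap: 0.197
```

```bash
python3 - <<'E' 
from h import *
plan([([.4665,-.0392,.219],172)])
E
```

```text
t 7.53 tcp [ 0.4662 -0.0379  0.2394] rot [ 0.213  3.134 -0.   ] F [ 1.  -0.  -2.8] gap 0.197 q [ 0.669  0.326 -0.823  2.     0.296  0.937  1.13 ]
yaw 172.24 tilt 0.04
0 {'tx': -0.001, 'ty': -0.003, 'tz': 0.041, 'ax': -0.003, 'ay': 0.007, 'az': 0.052}
```

Request:
apply_moves(commands=[{"tx":0,"ty":-0.003,"tz":0.015,"ax":0,"ay":0,"az":0,"fingers":-1},{"tx":0,"ty":0,"tz":0.015,"ax":0,"ay":0,"az":0,"fingers":-1},{"tx":0,"ty":0,"tz":0.014,"ax":0,"ay":0,"az":0,"fingers":-1},{"tx":0,"ty":0,"tz":0,"ax":0,"ay":0,"az":0,"fingers":-1}])

```text
time: 7.87
tool_pos: [0.4669, -0.0396, 0.2166]
eef_rot: [0.214, 3.13, -0.001]
ft_force: [1.7, 0.8, -0.7]
finger_gap: 0.197
```

```bash
python3 - <<'E' 
from h import *
plan([([.4665,-.0392,.208],172)])
E
```

```text
t 7.87 tcp [ 0.4669 -0.0396  0.2166] rot [ 2.14e-01  3.13e+00 -1.00e-03] F [ 1.7  0.8 -0.7] gap 0.197 q [ 0.649  0.358 -0.804  2.025  0.333  0.887  1.099]
yaw 172.19 tilt 0.24
0 {'tx': 0.001, 'ty': 0.001, 'tz': 0.017, 'ax': -0.007, 'ay': 0.051, 'az': 0.042}
```

The underside is now about 7.6 mm below the rim with no jamming force, so the lugs are in the slots. Now the press.

Request:
apply_moves(commands=[{"tx":0,"ty":0,"tz":0.008,"ax":0,"ay":0.05,"az":0,"fingers":-1},{"tx":0,"ty":0,"tz":0.008,"ax":0,"ay":0,"az":0,"fingers":-1},{"tx":0,"ty":0,"tz":0.004,"ax":0,"ay":0,"az":0,"fingers":-1},{"tx":0,"ty":0,"tz":0.002,"ax":0,"ay":0,"az":0,"fingers":-1}], grip_force=100)

```text
time: 8.2
tool_pos: [0.4674, -0.0396, 0.206]
eef_rot: [-0.214, -3.134, 0.003]
ft_force: [-12.0, -2.0, 33.1]
finger_gap: 0.193
```

```bash
python3 - <<'E' 
from h import *
plan([([.4665,-.0392,.2075],172)])
E
```

```text
t 8.2 tcp [ 0.4674 -0.0396  0.206 ] rot [-2.140e-01 -3.134e+00  3.000e-03] F [-12.   -2.   33.1] gap 0.193 q [ 0.636  0.376 -0.793  2.031  0.351  0.872  1.081]
yaw 172.18 tilt 0.11
0 {'tx': 0.002, 'ty': 0.001, 'tz': -0.003, 'ax': -0.025, 'ay': -0.002, 'az': 0.039}
```

The cover is on the rim (33 N), so I'll back off slightly before turning.

Request:
apply_moves(commands=[{"tx":0.002,"ty":0,"tz":-0.003,"ax":0,"ay":0,"az":0,"fingers":-1},{"tx":0,"ty":0,"tz":0,"ax":0,"ay":0,"az":0,"fingers":-1}])

```text
time: 8.37
tool_pos: [0.4674, -0.0394, 0.2086]
eef_rot: [0.214, 3.133, -0.004]
ft_force: [-2.7, -0.8, 4.6]
finger_gap: 0.19
```

```bash
python3 - <<'E' 
from h import *
plan([([.4665,-.0392,.2075],172)])
E
```

```text
t 8.37 tcp [ 0.4674 -0.0394  0.2086] rot [ 0.214  3.133 -0.004] F [-2.7 -0.8  4.6] gap 0.19 q [ 0.638  0.371 -0.795  2.03   0.348  0.875  1.084]
yaw 172.19 tilt 0.19
0 {'tx': 0.002, 'ty': 0.0, 'tz': 0.002, 'ax': -0.034, 'ay': 0.023, 'az': 0.041}
```

Request:
apply_moves(commands=[{"tx":0.001,"ty":0,"tz":0.002,"ax":0,"ay":0,"az":0.3,"fingers":-1},{"tx":0,"ty":0,"tz":0,"ax":0,"ay":0,"az":0.9,"fingers":-1},{"tx":0,"ty":0,"tz":0,"ax":0,"ay":0,"az":0.9,"fingers":-1},{"tx":0,"ty":0,"tz":0,"ax":0,"ay":0,"az":0.9,"fingers":-1},{"tx":0,"ty":0,"tz":0,"ax":0,"ay":0,"az":0.9,"fingers":-1}])

```text
time: 8.78
tool_pos: [0.4672, -0.0389, 0.2088]
eef_rot: [0.713, 3.057, -0.005]
ft_force: [-1.4, -0.9, 4.9]
finger_gap: 0.19
```

```bash
python3 - <<'E' 
from h import *
plan([([.4665,-.0392,.208],80)])
print(r.state()['torque'])
E
```

```text
t 8.78 tcp [ 0.4672 -0.0389  0.2088] rot [ 0.713  3.057 -0.005] F [-1.4 -0.9  4.9] gap 0.19 q [ 0.581  0.351 -0.723  2.034  0.31   0.862  0.796]
yaw 153.75 tilt 0.26
0 {'tx': 0.0, 'ty': -0.0, 'tz': 0.0, 'ax': -0.031, 'ay': 0.047, 'az': 0.946}
1 {'tx': 0.0, 'ty': -0.0, 'tz': 0.0, 'ax': 0.0, 'ay': -0.0, 'az': 0.946}
2 {'tx': 0.0, 'ty': -0.0, 'tz': 0.0, 'ax': -0.0, 'ay': -0.0, 'az': 0.946}
3 {'tx': 0.0, 'ty': -0.0, 'tz': 0.0, 'ax': 0.0, 'ay': -0.0, 'az': 0.946}
4 {'tx': 0.0, 'ty': -0.0, 'tz': 0.0, 'ax': 0.0, 'ay': -0.0, 'az': 0.946}
5 {'tx': 0.0, 'ty': -0.0, 'tz': 0.0, 'ax': 0.0, 'ay': -0.0, 'az': 0.946}
6 {'tx': 0.0, 'ty': -0.0, 'tz': 0.0, 'ax': -0.0, 'ay': -0.0, 'az': 0.946}
7 {'tx': 0.0, 'ty': -0.0, 'tz': 0.0, 'ax': 0.0, 'ay': -0.0, 'az': 0.946}
8 {'tx': 0.0, 'ty': -0.0, 'tz': 0.0, 'ax': 0.0, 'ay': -0.0, 'az': 0.946}
9 {'tx': 0.0, 'ty': -0.0, 'tz': 0.0, 'ax': 0.0, 'ay': -0.0, 'az': 0.946}
10 {'tx': -0.0, 'ty': -0.0, 'tz': 0.0, 'ax': 0.0, 'ay': -0.0, 'az': 0.946}
11 {'tx': -0.0, 'ty': -0.0, 'tz': 0.0, 'ax': -0.0, 'ay': -0.0, 'az': 0.946}
12 {'tx': -0.0, 'ty': -0.0, 'tz': 0.0, 'ax': 0.0, 'ay': -0.0, 'az': 0.946}
13 {'tx': -0.0, 'ty': -0.0, 'tz': 0.0, 'ax': 0.0, 'ay': -0.0, 'az': 0.946}
14 {'tx': -0.0, 'ty': -0.0, 'tz': 0.0, 'ax': 0.0, 'ay': -0.0, 'az': 0.946}
15 {'tx': -0.0, 'ty': -0.0, 'tz': 0.0, 'ax': 0.0, 'ay': -0.0, 'az': 0.946}
16 {'tx': -0.0, 'ty': -0.0, 'tz': 0.0, 'ax': 0.0, 'ay': -0.0, 'az': 0.946}
[0.13052459 0.47148288 0.12784186]
```

Request:
apply_moves(commands=[{"tx":0,"ty":0,"tz":0.002,"ax":0,"ay":0.04,"az":0.7,"fingers":-1},{"tx":0,"ty":0,"tz":0.001,"ax":0,"ay":0,"az":0.9,"fingers":-1},{"tx":0,"ty":0,"tz":0,"ax":0,"ay":0,"az":0.9,"fingers":-1}])

```text
time: 9.03
tool_pos: [0.4677, -0.0385, 0.2081]
eef_rot: [1.029, 2.967, -0.004]
ft_force: [-1.2, -0.3, 5.0]
finger_gap: 0.192
```

```bash
python3 - <<'E' 
from h import *
plan([([.4667,-.0392,.208],80)])
print(r.state()['torque'])
E
```

```text
t 9.03 tcp [ 0.4677 -0.0385  0.2081] rot [ 1.029  2.967 -0.004] F [-1.2 -0.3  5. ] gap 0.192 q [ 0.543  0.343 -0.677  2.035  0.286  0.856  0.608]
yaw 141.74 tilt 0.17
0 {'tx': 0.0, 'ty': -0.0, 'tz': 0.0, 'ax': -0.023, 'ay': 0.029, 'az': 0.898}
1 {'tx': 0.0, 'ty': -0.0, 'tz': 0.0, 'ax': -0.0, 'ay': -0.0, 'az': 0.898}
2 {'tx': 0.0, 'ty': -0.0, 'tz': 0.0, 'ax': 0.0, 'ay': -0.0, 'az': 0.898}
3 {'tx': 0.0, 'ty': -0.0, 'tz': 0.0, 'ax': 0.0, 'ay': -0.0, 'az': 0.898}
4 {'tx': 0.0, 'ty': -0.0, 'tz': 0.0, 'ax': -0.0, 'ay': -0.0, 'az': 0.898}
5 {'tx': -0.0, 'ty': -0.0, 'tz': 0.0, 'ax': 0.0, 'ay': -0.0, 'az': 0.898}
6 {'tx': -0.0, 'ty': -0.0, 'tz': 0.0, 'ax': -0.0, 'ay': -0.0, 'az': 0.898}
7 {'tx': -0.0, 'ty': -0.0, 'tz': 0.0, 'ax': 0.0, 'ay': -0.0, 'az': 0.898}
8 {'tx': -0.0, 'ty': -0.0, 'tz': 0.0, 'ax': 0.0, 'ay': -0.0, 'az': 0.898}
9 {'tx': -0.0, 'ty': -0.0, 'tz': 0.0, 'ax': -0.0, 'ay': -0.0, 'az': 0.898}
10 {'tx': -0.0, 'ty': -0.0, 'tz': 0.0, 'ax': 0.0, 'ay': -0.0, 'az': 0.898}
11 {'tx': -0.0, 'ty': -0.0, 'tz': 0.0, 'ax': 0.0, 'ay': -0.0, 'az': 0.898}
12 {'tx': -0.0, 'ty': -0.0, 'tz': 0.0, 'ax': 0.0, 'ay': -0.0, 'az': 0.898}
13 {'tx': -0.0, 'ty': -0.0, 'tz': 0.0, 'ax': 0.0, 'ay': -0.0, 'az': 0.898}
14 {'tx': -0.0, 'ty': -0.0, 'tz': 0.0, 'ax': 0.0, 'ay': -0.0, 'az': 0.898}
[0.15627908 0.2887114  0.11625906]
```

It turned 30° freely, so the lugs are under the flange. Continuing.

Request:
apply_moves(commands=[{"tx":0.001,"ty":-0.002,"tz":0,"ax":0,"ay":0.03,"az":0.9,"fingers":-1},{"tx":0,"ty":0,"tz":0,"ax":0,"ay":0,"az":0.95,"fingers":-1},{"tx":0,"ty":0,"tz":0,"ax":0,"ay":0,"az":0.95,"fingers":-1},{"tx":0,"ty":0,"tz":0,"ax":0,"ay":0,"az":0.95,"fingers":-1},{"tx":0,"ty":0,"tz":0,"ax":0,"ay":0,"az":0.95,"fingers":-1},{"tx":0,"ty":0,"tz":0,"ax":0,"ay":0,"az":0.95,"fingers":-1}])

```text
time: 9.53
tool_pos: [0.469, -0.0382, 0.2101]
eef_rot: [1.693, 2.64, 0.0]
ft_force: [1.2, 0.5, 0.1]
finger_gap: 0.189
```

```bash
python3 - <<'E' | head -4
from h import *
print(r.state()['torque'])
plan([([.4667,-.0392,.208],80)])
E
```

```text
[ 0.21325485 -0.19605666  0.19264816]
t 9.53 tcp [ 0.469  -0.0382  0.2101] rot [1.693 2.64  0.   ] F [1.2 0.5 0.1] gap 0.189 q [ 0.463  0.319 -0.578  2.037  0.235  0.844  0.182]
yaw 114.66 tilt 0.28
0 {'tx': 0.0, 'ty': -0.001, 'tz': 0.001, 'ax': 0.038, 'ay': 0.049, 'az': 0.945}
```

Request:
apply_moves(commands=[{"tx":0,"ty":-0.004,"tz":0.003,"ax":0.03,"ay":0.05,"az":0.95,"fingers":-1},{"tx":0,"ty":0,"tz":0.001,"ax":0,"ay":0,"az":0.95,"fingers":-1},{"tx":0,"ty":0,"tz":0.001,"ax":0,"ay":0,"az":0.95,"fingers":-1},{"tx":0,"ty":0,"tz":0,"ax":0,"ay":0,"az":0.95,"fingers":-1}])

```text
time: 9.87
tool_pos: [0.4691, -0.0386, 0.209]
eef_rot: [2.09, 2.34, 0.005]
ft_force: [-0.7, -0.5, 4.0]
finger_gap: 0.192
```

```bash
python3 - <<'E' | head -8
from h import *
print(r.state()['torque'])
plan([([.4667,-.0392,.208],80)])
E
```

```text
[-0.15267353  0.374908    0.10963057]
t 9.87 tcp [ 0.4691 -0.0386  0.209 ] rot [2.09  2.34  0.005] F [-0.7 -0.5  4. ] gap 0.192 q [ 0.412  0.31  -0.513  2.041  0.205  0.834 -0.106]
yaw 96.45 tilt 0.3
0 {'tx': -0.0, 'ty': -0.001, 'tz': 0.001, 'ax': 0.065, 'ay': 0.012, 'az': 0.897}
1 {'tx': -0.0, 'ty': -0.001, 'tz': 0.001, 'ax': -0.0, 'ay': -0.0, 'az': 0.897}
2 {'tx': -0.0, 'ty': -0.001, 'tz': 0.001, 'ax': 0.0, 'ay': -0.0, 'az': 0.897}
3 {'tx': -0.0, 'ty': -0.001, 'tz': 0.001, 'ax': 0.0, 'ay': -0.0, 'az': 0.897}
```

Request:
apply_moves(commands=[{"tx":0,"ty":-0.003,"tz":0.001,"ax":0.06,"ay":0,"az":0.95,"fingers":-1},{"tx":0,"ty":-0.001,"tz":0,"ax":0,"ay":0,"az":0.95,"fingers":-1},{"tx":0,"ty":0,"tz":0,"ax":0,"ay":0,"az":0.9,"fingers":-1},{"tx":0,"ty":0,"tz":0,"ax":0,"ay":0,"az":0.3,"fingers":-1},{"tx":0,"ty":0,"tz":0,"ax":0,"ay":0,"az":0,"fingers":-1}])

```text
time: 10.28
tool_pos: [0.469, -0.0385, 0.2101]
eef_rot: [2.379, 2.044, 0.003]
ft_force: [-0.8, 0.4, 0.8]
finger_gap: 0.193
```

```bash
python3 - <<'E' | head -8
from h import *
print(r.state()['torque'])
plan([([.4667,-.0392,.208],80)])
E
```

```text
[-0.10104948  0.28188156  0.03682057]
t 10.28 tcp [ 0.469  -0.0385  0.2101] rot [2.379 2.044 0.003] F [-0.8  0.4  0.8] gap 0.193 q [ 0.367  0.3   -0.459  2.043  0.182  0.832 -0.349]
yaw 81.34 tilt 0.32
0 {'tx': -0.002, 'ty': -0.004, 'tz': 0.004, 'ax': 0.065, 'ay': 0.023, 'az': 0.293}
```

The yaw is 81° (target 82°) and the height matches the locked rest. Releasing.

Request:
apply_moves(commands=[{"tx":0,"ty":0,"tz":0,"ax":0,"ay":0,"az":0,"fingers":-0.3},{"tx":0,"ty":0,"tz":0,"ax":0,"ay":0,"az":0,"fingers":0.2},{"tx":0,"ty":0,"tz":0,"ax":0,"ay":0,"az":0,"fingers":0.5},{"tx":0,"ty":0,"tz":0,"ax":0,"ay":0,"az":0,"fingers":0.5},{"tx":0,"ty":0,"tz":0,"ax":0,"ay":0,"az":0,"fingers":0.5}])

```text
time: 10.7
tool_pos: [0.469, -0.0382, 0.2095]
eef_rot: [2.375, 2.049, 0.003]
ft_force: [0.3, 0.6, 0.7]
finger_gap: 0.749
```

Request:
apply_moves(commands=[{"tx":0,"ty":0,"tz":-0.02,"ax":0,"ay":0,"az":0,"fingers":0.5},{"tx":0,"ty":0,"tz":-0.05,"ax":0,"ay":0,"az":0,"fingers":0.5},{"tx":0,"ty":0,"tz":-0.06,"ax":0,"ay":0,"az":0,"fingers":0.5},{"tx":0,"ty":0,"tz":-0.06,"ax":0,"ay":0,"az":0,"fingers":0.5},{"tx":0,"ty":0,"tz":-0.02,"ax":0,"ay":0,"az":0,"fingers":0.5},{"tx":0,"ty":0,"tz":0,"ax":0,"ay":0,"az":0,"fingers":0.5}])

```text
time: 11.2
tool_pos: [0.4676, -0.0373, 0.321]
eef_rot: [2.375, 2.055, 0.002]
ft_force: [0.3, 0.0, -0.7]
finger_gap: 0.754
```

```bash
python3 - <<'E'
from h import *
st()
im,d=vision.get_image('wrist'); c=vision.get_calibration('wrist'); cv2.imwrite('pics/w9.png',im)
P=cloud('wrist',d,c); x,y,z=P[...,0],P[...,1],P[...,2]
near=(d>0)&(np.hypot(x-.4665,y+.039)<.08)
g=near&(z>.16)&(z<.175); cv=near&(abs(z-.132)<.006)
for m in (g,cv): print(m.sum(),np.median(z[m]),cv2.minAreaRect(P[m][:,:2].astype(np.float32)))
q=P[cv];A=np.c_[q[:,:2],np.ones(len(q))];print('slope',np.linalg.lstsq(A,q[:,2],rcond=None)[0])
im,d=vision.get_image('scene'); cv2.imwrite('pics/s9.png',im[150:300,220:420].repeat(3,0).repeat(3,1))
c=vision.get_calibration('scene');P=cloud('s',d,c); k=nets.cut_out('scene','knob_lid')[0]; m=k['region']&(d>0); print('knob',np.median(P[m],0))
st()
E
```

```text
t 11.2 tcp [ 0.4676 -0.0373  0.321 ] rot [2.375e+00 2.055e+00 2.000e-03] F [ 0.3  0.  -0.7] gap 0.754 q [ 0.412  0.162 -0.485  1.912  0.086  1.086 -0.252]
3112 0.16652876479172565 ((0.46982645988464355, -0.037538863718509674), (0.07072845846414566, 0.017897555604577065), 81.26978302001953)
22692 0.13110862792549227 ((0.46990159153938293, -0.0382358655333519), (0.13073498010635376, 0.13117940723896027), 37.454891204833984)
slope [ 0.00064636 -0.00070544  0.13079353]
knob [ 0.39764327 -0.25219313  0.01179419]
t 11.35 tcp [ 0.4665 -0.0375  0.3177] rot [-2.374 -2.054  0.003] F [ 1.1 -0.1  0.6] gap 0.749 q [ 0.411  0.166 -0.484  1.916  0.087  1.083 -0.253]
```

View pics/w9.png

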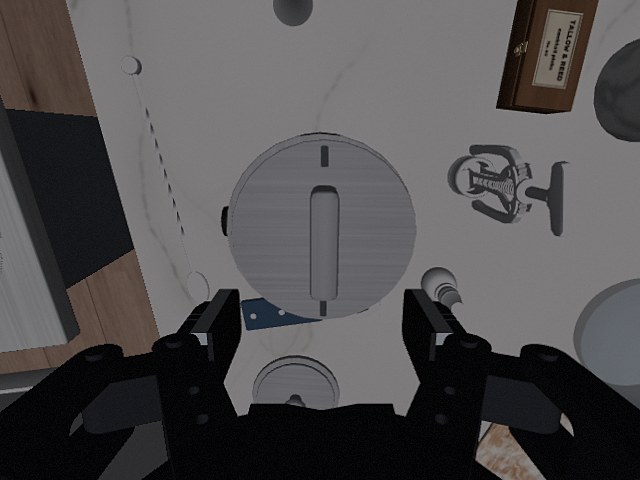

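View pics/s9.png

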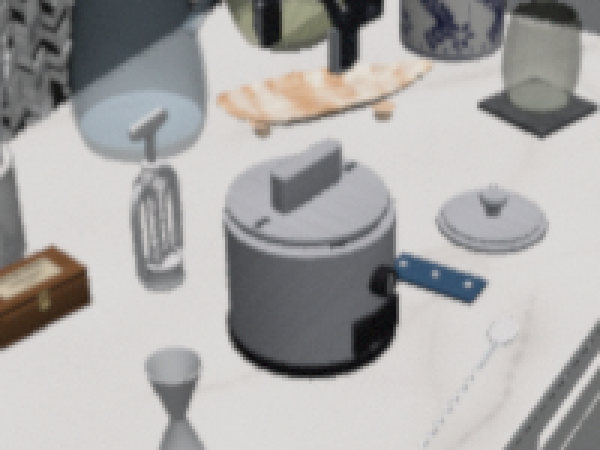

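The bar lies at 81°, across the slot line. The cover top at 0.131 puts the underside about 15 mm below the rim, and the lid is level. The knob lid, at about (490,220) in the scene crop, hasn't moved, and the arm is clear.

```bash
python3 -c "
from h import *
r.sign_off(); st()"
```

```text
the job is handed in; nothing more can be done
the job is handed in; nothing more can be done
```

I fitted the bar-grip lid into the crusher's mouth, pressed it down, turned it a quarter turn clockwise, let go and raised the arm clear. I handed the job in at about 11.4 s. No verdict was reported.

My last checks, from the wrist and scene cameras after release:

| Check | Measured | Required |
|---|---|---|
| Underside below rim | about 15 mm | 10–25 mm |
| Level | slope under 0.1° | within 7° |
| Bar angle off square to the slot line | about 1° | within 23° |
| Offset from crusher axis | about 4 mm | within 14 mm |
| Knob lid moved | about 2 mm (measurement noise) | within 40 mm |

- **Disagreements:** One wrist reading of the lid, taken while the arm was still settling, was 3–4 mm off the other cameras. A repeat reading with the arm settled agreed with them to 2 mm. The lid also drifted about 2 mm in x during the turn.
- **Forces:** The wrist force reached about 33 N when the cover first met the rim, so I backed off before turning.
- **Not checked:** I looked at the lid's position only once after release, so I did not measure separately that it was at rest.

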